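# Demould a tube adapter and crack the desiccator

## Task

Lift the tall stemmed tube adapter out of the casting mould and stand it upright on the floor of the steel tray, let go of it, and leave the short plug in its cavity. Then break the desiccator's lid free of its sticky seal by the bar handle without letting it spring wide open, and finish still holding the handle with the lid ajar, its front edge raised about 5 cm, so that I can slide the adapter in. Leave the bottle and the jar where they are.

Things in the scene. Friction and masses are not known exactly. Their poses are not given: they have to be found in the camera images.
- adapter: White cast-resin tube adapter, loose, about 90 g: round foot 48 mm across and 26 mm high, then a short cone to a round stem 34 mm across reaching 58 mm total height, four small dark bores in its flat top. It sits upright in one of the two cavities of the mould (either one), its foot 20 mm deep. Origin: centre of its underside; z is its axis, up. Grip it by the stem.
- plug: White cast-resin plug in the mould's other cavity, a plain round disc 48 mm across and 26 mm high that stands 6 mm proud of the mould. Loose; it stays there. Origin: centre of its underside.
- mould: Aluminium mould block, fixed, 150 x 80 x 30 mm, on the bench left or right of the desiccator. Origin: centre of its underside; x runs along its length. Two round open cavities 51 mm across and 20 mm deep (floor 10 mm above the bench), centred 35 mm either side of the origin along x.
- tray: Shallow square steel tray, fixed, 120 x 120 mm outside, rim 14 mm above the bench, walls 4 mm and floor 4 mm thick, on the other side of the desiccator from the mould. Origin: centre of its underside.
- drybox: Desiccator box, fixed: white plastic box 200 mm deep (its x) by 180 mm wide (its y), rim 120 mm above the bench, with a flat clear lid 14 mm thick. Origin: centre of its underside; its x axis points horizontally from the handle side (front) to the hinge side (back), roughly away from the robot.
- handle_mid (a point): Middle of the bar of the steel bridge handle on the lid, on the bar's axis: the place to grip. The round bar is 14 mm thick, parallel to the lid's front edge and 22 mm in from it, 100 mm between its two end posts (centre to centre), its axis 40 mm above the lid's top. With the lid shut it is 175 mm above the bench. It moves with the lid.
- lid_hinge (a point): Point on the lid's hinge line, at the middle of the back edge of the box, 121 mm above the bench. The hinge line runs along the box's y axis; the handle bar lies 178 mm in front of it and 54 mm above it when shut.
- lid (a joint): Lid angle in rad: 0 shut (the start), growing as the front edge goes up (20 mm per 0.1 rad; 5 cm is 0.25), hard stop at 0.46. Sticky seal: lifting at the handle takes about 15 to 19 N to start the lid, most in the first 1 to 4 mm; the seal has let go by 12 mm, and then only weight and a little drag (3 to 4 N at the handle) remain. Let go, the lid falls shut.
- wash_bottle: White plastic bottle with a red cap, 60 mm across and 115 mm tall, loose bystander. Origin: centre of its underside.
- jar: Small amber glass jar with a white cap, 56 mm across and 70 mm tall, loose bystander. Origin: centre of its underside.
There are look-alikes about, which are no part of the job. There is more than one size of the tray; the one meant has the size given above. Of the things that look like the mould, the larger one is meant.

How it is judged:
By the outcome, as a careful person would: the job done as asked, in the order asked, and still so for the second after the job is handed in, while the arm keeps its last pose, push and grip.
It also fails if it takes over 64 s, if anything falls off the work surface, if the arm or the gripper's body presses on something with over 40 N, if the wrist force passes 120 N, or if a joint passes its speed limit or range.

## Robot

A 6-joint arm with a two-finger parallel gripper is mounted at the origin on the work surface. World frame = base frame: x ahead of the robot, y to its left, z up, the work surface at z = 0. Lengths are in mm, angles in rad, forces in N, time in s.
With the tool pointing down it reaches from about 350 to 725 mm from the base axis. Payload 4.3 kg.
Tool frame: the origin (TCP) lies between the finger pads; the fingertips stand 17 mm ahead of it and the grasp point (between the pads) lies 2 mm behind it (arm.tip_reach is the distance from the TCP to the fingertips, in mm); z points along the fingers, y is the line along which they close (so a half turn about z gives the same grasp; the last joint's range is limited). The gripper opens to 85 mm and grips with 20 to 120 N. Pads are 22 mm wide; open, the fingers measure 114 mm over their backs; the gripper's body (76 mm by 85 mm) begins 54 mm behind the grasp point. The pads swing forward as they close: fully open they stand 13 mm farther back than shut.
Start: joints at [1.237, 0.377, 0.081, 1.274, 0, 1.46], TCP at [127.617, 560.695, 248.329] pointing down, gripper open.
Joint ranges: [-2.72, 2.72], [-0.84, 1.66], [-1.02, 1.22], [-1.77, 2.12], [-1.37, 1.28], [-3.14, 3.14]. Speed limits (rad/s): [2.57, 2.57, 3.14, 3.14, 3.14, 3.14].

## Interface

Orientations are given as a 3x3 rotation matrix whose columns are the frame's x, y, z axes.
In Python, from plant import monitor, viewer, job, arm gives the robot as it stands. The module is installed in compiled form; this text tells all that it offers.
- The arm moves only by the shell command python3 -m inch 'ROWS'. ROWS is a JSON object of lists of equal length, an entry for each row: "fingers": the finger opening in mm, from 0 to 85.4; "travel": the shift along the tool's x, y, z in units of 30 mm (1.0 is 30 mm), a list of three; "turn": the turn, a rotation vector about the tool's x, y, z in units of 8 degrees (1.0 is 8 degrees), a list of three. A call has 1 to 8 rows; each row shifts and turns the commanded pose from where the row before left it, along the tool's axes as they then stand; what a row does not reach is not made up. A row lasts 1/8 s, in which the tool goes at most 62.5 mm and 10.7 degrees, less where a joint would pass 70% of its speed; a pose out of reach is approached as far as the arm can. A call is refused whole if a number of a shift passes 1 or a number of a turn 1, either way. A call with a gripper value outside its range is refused whole. The fingers move at their own pace and stop on an object; the grip force is fixed at half the most. Time passes only in rows, so rows that do not move let the fingers close. It gives the time, the measured TCP pose, the force, the opening and the grip force at its end, in the units of the state.
- monitor.get_state(): the state, without advancing time (a new reading comes with each control period).
- viewer.get_image(name): name is "scene" or "top" or "wrist"; returns a dict with "pixels" (400x640x3 uint8, blue, green, red), "K" (3x3 intrinsics, pixels), "R" (3x3) and "t" (3): a world point X has camera coordinates R X + t; the wrist camera has in their place "hand_eye" (4x4, takes a point from camera to tool coordinates, whose origin is the TCP and whose axes are the flange's). Camera axes: x right, y down, z forward; pixel columns grow to the right and rows downward; lengths in mm; the calibration is good to about 2 mm. A picture is of the moment at which its call begins: read the wrist's pose just before it. There is no depth.
- job.finish_job(): hands the job in; it is judged then, once.
The state is a dict: "clock": time; "joint_pos": joint angles; "joint_velocities": joint speeds; "effort": joint torques, N m; "eef_pos": TCP position; "tcp_rot": TCP orientation; "force": force on the tool from outside, world axes, zero at the start; "wrist_torque": the same for the moment, N m; "grip_width": finger opening in mm; "grip_force": force on a finger pad.
Only numpy, scipy, OpenCV 4.12 (cv2) and the standard library are available. Lean on these libraries where they do the work, as an engineer would, in place of code of your own. Each camera call takes 0.05 s, during which the arm holds its last target. There are 200 camera calls.

## Working session

There is one attempt and no reset: what is moved stays moved. The work goes in short steps, Python scripts to look and compute and a shell command to move; the robot and the scene stay as the last step left them, time stands still between calls to the robot, and variables do not carry over. Pictures are saved under pics/ and viewed, at most 10 in all, crops included, and the job is handed in when it is done.

```bash
mkdir -p pics
cat > h.py <<'E'
import numpy as np, cv2
from plant import monitor, viewer, job, arm
def ray(im,uv):
    K,R,t=[np.array(im[k],float) for k in('K','R','t')]
    d=R.T@np.linalg.solve(K,[uv[0],uv[1],1.]); return -R.T@t, d
def onz(im,uv,z):
    c,d=ray(im,uv); return c+d*(z-c[2])/d[2]
def proj(im,X):
    K,R,t=[np.array(im[k],float) for k in('K','R','t')]
    p=K@(R@np.array(X,float)+t); return p[:2]/p[2]
E
python3 - <<'E'
from h import *
s=monitor.get_state(); print(s)
for n in('scene','top'):
    im=viewer.get_image(n); cv2.imwrite(f'pics/{n}0.png',im['pixels']); np.savez(f'{n}0.npz',**im)
    print(n,im['K'],im['R'],im['t'])
E
```

```text
{'clock': 0.0, 'joint_pos': array([1.23673227e+00, 3.78061005e-01, 7.96335629e-02, 1.27440645e+00,
       1.79989347e-05, 1.46047420e+00]), 'joint_velocities': array([-8.88981537e-04, -3.63681582e-04,  5.09375047e-04,  1.98267929e-04,
        1.46663654e-05, -4.76825753e-06]), 'effort': array([ 2.08813486e-03, -4.63605416e+01,  2.69875038e+01,  2.07096065e-02,
        9.05886532e-05,  8.04033363e-06]), 'eef_pos': array([127.37745258, 560.07729547, 247.36499072]), 'tcp_rot': array([[-9.75073930e-01,  2.21879159e-01, -6.85092101e-04],
       [ 2.21880085e-01,  9.75072072e-01, -1.91902470e-03],
       [ 2.42222587e-04, -2.02319925e-03, -9.99997924e-01]]), 'force': array([-0.21078131,  0.56881538, -0.0224755 ]), 'wrist_torque': array([ 0.01435515, -0.01518885, -0.00947844]), 'grip_force': 0.0, 'grip_width': 85.52864187847652}
scene [[491.76108093   0.         317.3067504 ]
 [  0.         491.76108093 200.57272977]
 [  0.           0.           1.        ]] [[-0.69507797  0.71888548 -0.00838341]
 [ 0.59226787  0.56596562 -0.57349951]
 [-0.40753575 -0.4035921  -0.81916301]] [ 358.20226698 -229.39914143 1956.3824428 ]
top [[372.68025022   0.         323.34401021]
 [  0.         372.68025022 198.10518934]
 [  0.           0.           1.        ]] [[-0.0199095  -0.9997547   0.00970266]
 [-0.9819872   0.01773002 -0.18811376]
 [ 0.18789559 -0.01327314 -0.98209932]] [ -17.45087689  534.62037881 1015.12886581]
```

View pics/top0.png

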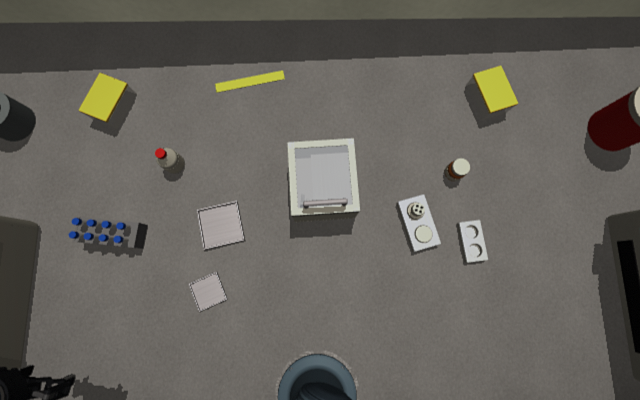

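View pics/scene0.png

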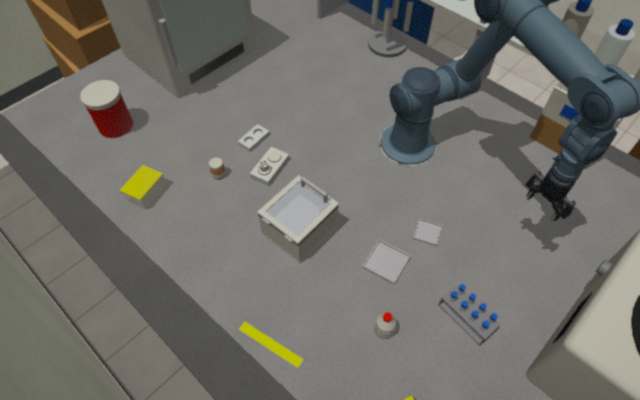

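The top view shows the drybox at about (323,177) with its handle bar at (325,203). The mould is at (418,223), with the adapter in the far cavity (417,210) and the plug in the near one (424,234). The large tray is at (220,225) and the small look-alike tray at (208,292). The bottle is at (166,157) and the jar at (458,168).

Run:
```python
from h import *
d=dict(np.load('top0.npz')); px=d['pixels']; hsv=cv2.cvtColor(px,cv2.COLOR_BGR2HSV)
g=px.min(2)
def quad(x0,y0,x1,y1,th,z,name):
    m=np.zeros(g.shape,np.uint8); m[y0:y1,x0:x1]=(g[y0:y1,x0:x1]>th)*255
    m=cv2.morphologyEx(m,cv2.MORPH_CLOSE,np.ones((5,5)))
    c=max(cv2.findContours(m,0,2)[0],key=cv2.contourArea)
    P=np.array([onz(d,p[0],z)[:2] for p in c],np.float32)
    r=cv2.minAreaRect(P); print(name,r, cv2.boundingRect(c)); return r
quad(390,190,445,256,130,30,'mould')
quad(190,195,250,255,120,14,'tray')
quad(185,268,235,315,120,14,'small')
quad(280,130,365,225,150,120,'box')
a=cv2.resize(px[130:260,280:450],None,fx=4.6,fy=4.6,interpolation=cv2.INTER_CUBIC)
cv2.imwrite('pics/a.png',a)
```

```text
mould ((463.20849609375, -303.0938415527344), (151.97201538085938, 80.66258239746094), 15.001529693603516) (398, 194, 43, 57)
tray ((469.24072265625, 275.93011474609375), (120.96226501464844, 120.494873046875), 12.114619255065918) (197, 200, 47, 50)
small ((280.31787109375, 305.1564636230469), (84.45201873779297, 85.18263244628906), 22.98975372314453) (189, 272, 38, 40)
box ((582.829833984375, -26.259552001953125), (203.33970642089844, 182.7797088623047), 2.932023763656616) (288, 138, 72, 77)
```

View pics/a.png

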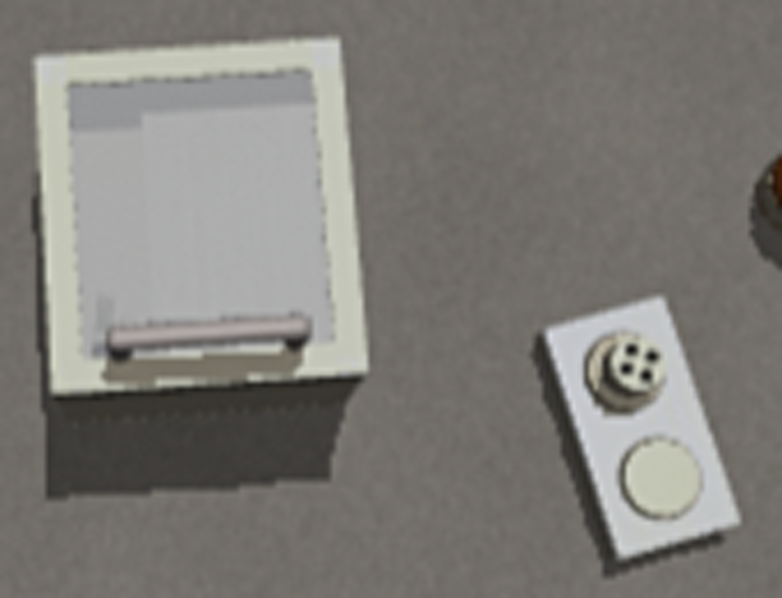

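The crop confirms the layout. The adapter top is at crop (638,365), which is full image (418.7,209.3). The bar runs from crop (110,340) to (310,325), with its middle at full image (325.6,202.2).

```bash
python3 - <<'E'
from h import *
d=dict(np.load('top0.npz')); px=d['pixels']; g=px.min(2)
m=np.zeros(g.shape,np.uint8); m[130:225,280:365]=(g[130:225,280:365]>150)*255
m=cv2.morphologyEx(m,cv2.MORPH_CLOSE,np.ones((5,5)))
c=max(cv2.findContours(m,0,2)[0],key=cv2.contourArea)
r=cv2.minAreaRect(np.array([onz(d,p[0],134)[:2] for p in c],np.float32)); print('box@134',r)
a=np.deg2rad(r[2]); a-= (a>1)*np.pi/2
u=np.array([np.cos(a),np.sin(a)]); print('handle from box',np.array(r[0])-78*u)
print('bar',onz(d,(325.6,202.2),175), onz(d,(280+110/4.6,130+338/4.6),175),onz(d,(280+310/4.6,130+325/4.6),175))
print('adapter top',onz(d,(418.7,209.3),68), 'plug',onz(d,(280+660/4.6,130+478/4.6),36))
print('jar',onz(d,(458,168),70),'bottle',onz(d,(161,153),115))
E
python3 -m inch '{"fingers":[85,85,85,85,85,85,85,85],"travel":[[-1,-1,0],[-1,-1,0],[-1,-1,0],[-1,-1,0],[-1,-1,0],[-1,-1,0],[-1,-1,0],[-1,-1,0]],"turn":[[0,0,0],[0,0,0],[0,0,0],[0,0,0],[0,0,0],[0,0,0],[0,0,0],[0,0,0]]}'
```

```text
box@134 ((579.2655029296875, -26.07616424560547), (200.42794799804688, 180.1623992919922), 2.9320011138916016)
handle from box [501.3676093 -30.0659221]
bar [499.8457721  -31.38795831 175.        ] [497.57288729  23.17116056 175.        ] [502.80964974 -86.36650215 175.        ]
adapter top [ 494.12150112 -294.10412563   68.        ] plug [ 427.76928157 -311.65423169   36.        ]
jar [ 611.28630839 -414.47633858   70.        ] bottle [655.58680495 414.97816986 115.        ]
clock: 1.1
eef_pos: [308.7, 272.0, 248.0]
tcp_rot: [[-0.975, 0.222, -0.0], [0.222, 0.975, -0.0], [0.0, -0.0, -1.0]]
force: [0.8, 0.1, 0.4]
grip_width: 85.1
grip_force: 0.0
```

```bash
python3 -m inch '{"fingers":[85,85,85,85,85,85,85,85],"travel":[[-1,-1,0],[-1,-1,0],[-1,-1,0],[-1,-1,0],[-1,-1,0],[-1,-1,0],[-1,-1,0],[-1,-1,0]],"turn":[[0,0,0],[0,0,0],[0,0,0],[0,0,0],[0,0,0],[0,0,0],[0,0,0],[0,0,0]]}'
python3 -m inch '{"fingers":[85,85,85,85,85,85,85,85],"travel":[[-0.27,-1,0],[-0.27,-1,0],[-0.27,-1,0],[-0.27,-1,0],[-0.27,-1,0],[-0.27,-1,0],[-0.27,-1,0],[-0.27,-1,0]],"turn":[[0,0,0],[0,0,0],[0,0,0],[0,0,0],[0,0,0],[0,0,0],[0,0,0],[0,0,0]]}'
python3 -m inch '{"fingers":[85,85,85,85,85,85,85,85],"travel":[[0,-1,0],[0,0,0],[0,0,0],[0,0,0],[0,0,0],[0,0,0],[0,0,0],[0,0,0]],"turn":[[0,0,0],[0,0,1],[0,0,1],[0,0,1],[0,0,1],[0,0,1],[0,0,1],[0,0,1]]}'
python3 -m inch '{"fingers":[85,85,85,85],"travel":[[0,0,0],[0,0,0],[0,0,0],[0,0,0]],"turn":[[0,0,1],[0,0,1],[0,0,0.28],[0,0,0]]}'
```

```text
clock: 2.1
eef_pos: [489.4, -15.1, 247.9]
tcp_rot: [[-0.975, 0.222, -0.001], [0.222, 0.975, 0.0], [0.001, 0.0, -1.0]]
force: [1.0, 1.6, -0.3]
grip_width: 84.7
grip_force: 0.0
clock: 3.1
eef_pos: [498.7, -263.1, 247.7]
tcp_rot: [[-0.975, 0.222, -0.001], [0.222, 0.975, 0.001], [0.001, 0.001, -1.0]]
force: [1.0, 1.4, -0.2]
grip_width: 84.8
grip_force: 0.0
clock: 4.1
eef_pos: [492.1, -291.3, 247.7]
tcp_rot: [[-0.357, 0.934, -0.001], [0.934, 0.357, 0.001], [0.001, -0.001, -1.0]]
force: [-0.1, 0.5, -0.1]
grip_width: 85.2
grip_force: 0.0
clock: 4.6
eef_pos: [492.1, -291.3, 247.8]
tcp_rot: [[-0.052, 0.999, -0.001], [0.999, 0.052, 0.001], [0.001, -0.001, -1.0]]
force: [0.2, 0.3, -0.5]
grip_width: 84.9
grip_force: 0.0
```

```bash
cat >> h.py <<'E'
def wrist(name):
    s=monitor.get_state(); im=viewer.get_image('wrist'); cv2.imwrite(f'pics/{name}.png',im['pixels'])
    H=np.array(im['hand_eye']); Rt=np.array(s['tcp_rot']); p=np.array(s['eef_pos'])
    Rwc=Rt@H[:3,:3]; c=Rt@H[:3,3]+p
    im['R']=Rwc.T; im['t']=-Rwc.T@c; np.savez(name+'.npz',**im); return im
E
python3 - <<'E'
from h import *
im=wrist('w1'); print(im['hand_eye'],im['K'][0])
print(proj(im,[495,-294,68]),proj(im,[497,-294,36]))
E
```

```text
[[ 4.67588326e-04 -9.61517966e-01 -2.74741664e-01  6.91177341e+01]
 [ 9.99999522e-01  6.85402594e-04 -6.96795683e-04  6.15179541e-02]
 [ 8.58290217e-04 -2.74741207e-01  9.61517828e-01 -1.25601603e+02]
 [ 0.00000000e+00  0.00000000e+00  0.00000000e+00  1.00000000e+00]] [276.31769202   0.         322.29441383]
[324.98568722 183.59421582] [326.39042378 177.78688062]
```

View pics/w1.png

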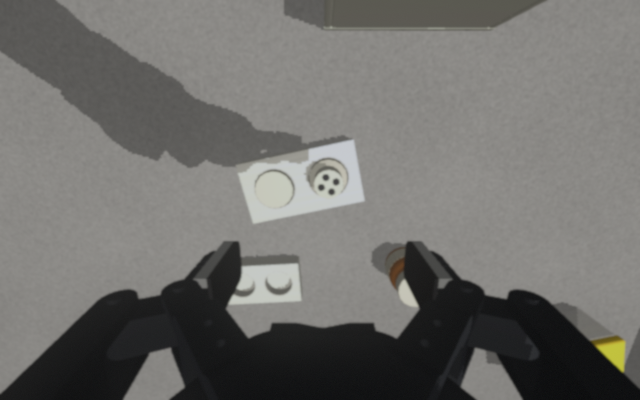

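The wrist view shows the adapter top with its bores centred near (328,184), 3 px from where I predicted. The plug is at (274,189), and the jar at (405,275) is clear.

Run:
```python
from h import *
im=dict(np.load('w1.npz')); g=im['pixels'].max(2)
m=np.zeros(g.shape,np.uint8); m[168:200,314:344]=(g[168:200,314:344]<90)*255
n,l,st,c=cv2.connectedComponentsWithStats(m); print(st[1:,4],c[1:])
k=[i for i in range(1,n) if st[i,4]>5]
P=[onz(im,c[i],68) for i in k]; print(np.round(P,1)); X=np.mean(P,0); print(X)
s=monitor.get_state(); print(np.array(s['tcp_rot']).T@(np.array([X[0],X[1],65])-s['eef_pos'])/30)
```

```text
[15 14 15 13] [[325.46666667 177.13333333]
 [335.71428571 181.5       ]
 [320.53333333 187.13333333]
 [331.15384615 191.46153846]]
[[ 495.1 -286.5   68. ]
 [ 507.  -290.9   68. ]
 [ 490.2 -298.4   68. ]
 [ 502.6 -302.8   68. ]]
[ 498.70971629 -294.67116756   68.        ]
[-0.12668113  0.21681249  6.09508509]
```

```bash
python3 -m inch '{"fingers":[85,85,85,85,85,85,85,85],"travel":[[-0.12,0.18,0],[0,0,1],[0,0,1],[0,0,1],[0,0,1],[0,0,1],[0,0,0.6],[0,0,0.45]],"turn":[[0,0,0],[0,0,0],[0,0,0],[0,0,0],[0,0,0],[0,0,0],[0,0,0],[0,0,0]]}'
python3 -m inch '{"fingers":[60,45,34,25,20,20,20,20],"travel":[[0,0,0],[0,0,0],[0,0,0],[0,0,0],[0,0,0],[0,0,0],[0,0,0],[0,0,0]],"turn":[[0,0,0],[0,0,0],[0,0,0],[0,0,0],[0,0,0],[0,0,0],[0,0,0],[0,0,0]]}'
```

```text
clock: 5.65
eef_pos: [498.0, -294.8, 65.7]
tcp_rot: [[-0.052, 0.999, -0.001], [0.999, 0.052, 0.001], [0.001, -0.001, -1.0]]
force: [-0.1, -0.4, 0.5]
grip_width: 85.2
grip_force: 0.0
clock: 6.65
eef_pos: [498.9, -295.5, 68.1]
tcp_rot: [[-0.051, 0.999, 0.002], [0.999, 0.051, -0.001], [-0.002, 0.002, -1.0]]
force: [0.6, 1.4, 5.5]
grip_width: 31.6
grip_force: 59.2
```

```bash
python3 -m inch '{"fingers":[20,20,20,20,20,20,20,20],"travel":[[0,0,-0.2],[0,0,-0.3],[0,0,-0.3],[0,0,-0.5],[0,0,-1],[0,0,-1],[0,0,-1],[0,0,-1]],"turn":[[0,0,0],[0,0,0],[0,0,0],[0,0,0],[0,0,0],[0,0,0],[0,0,0],[0,0,0]]}'
python3 -m inch '{"fingers":[20,20,20],"travel":[[0,0,-1],[0,0,-0.7],[0,0,0]],"turn":[[0,0,0],[0,0,0],[0,0,0]]}'
python3 - <<'E'
from h import *
wrist('w2'); im=viewer.get_image('scene')
p=im['pixels']; u=proj(im,[498,-295,200]).astype(int); print(u)
p=cv2.resize(p[max(0,u[1]-75):u[1]+75,u[0]-100:u[0]+100],None,fx=2,fy=2,interpolation=cv2.INTER_CUBIC)
w=cv2.imread('pics/w2.png')[150:400,150:500]
h=max(p.shape[0],w.shape[0]); f=lambda a:cv2.copyMakeBorder(a,0,h-a.shape[0],0,0,0)
cv2.imwrite('pics/b.png',np.hstack([f(p),f(w)]))
E
```

```text
clock: 7.65
eef_pos: [497.8, -294.7, 227.8]
tcp_rot: [[-0.051, 0.999, 0.001], [0.999, 0.051, -0.0], [-0.0, 0.001, -1.0]]
force: [0.5, 0.1, -1.2]
grip_width: 31.4
grip_force: 59.5
clock: 8.02
eef_pos: [498.8, -295.5, 279.4]
tcp_rot: [[-0.051, 0.999, 0.004], [0.999, 0.051, -0.003], [-0.003, 0.004, -1.0]]
force: [0.4, -0.3, -2.0]
grip_width: 30.7
grip_force: 59.5
[259 138]
```

View pics/b.png

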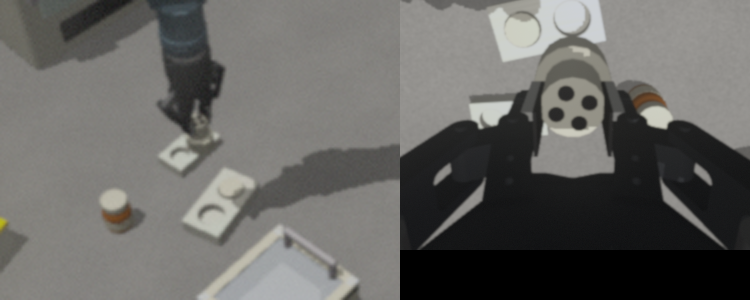

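The adapter is in the grip and the plug is still in its cavity. In the wrist crop the adapter's top centre is at (573,107) and the far edge of its foot at (570,38). I'll check its tilt in the hand from these.

Run:
```python
from h import *
im=dict(np.load('w2.npz')); H=im['hand_eye']; K=im['K']
def pt(x,y,z):
    c=np.linalg.inv(H)@[x,y,z,1]; q=K@c[:3]; return np.round(q[:2]/q[2],1)
for x in(-2,0,2,): print(x,'top c',pt(x,0,0),'foot edge',pt(x+24,0,32),pt(x+24,0,58),'near stem edge',pt(x+17,0,0))
g=im['pixels'][150:320,290:355].max(2)
m=np.zeros(im['pixels'].shape[:2],np.uint8); m[225:295,295:350]=(im['pixels'][225:295,295:350].max(2)<80)*255
n,l,st,c=cv2.connectedComponentsWithStats(m); print([(st[i,4],c[i].round(1)) for i in range(1,n) if 20<st[i,4]<400])
print(im['pixels'][170:250:2,322].mean(1).astype(int))
```

```text
-2 top c [322.3 263.2] foot edge [322.4 199.8] [322.4 188.9] near stem edge [322.3 232.1]
0 top c [322.3 259.6] foot edge [322.4 196.6] [322.4 186.1] near stem edge [322.3 228.4]
2 top c [322.3 256. ] foot edge [322.4 193.3] [322.4 183.3] near stem edge [322.3 224.5]
[(np.int32(165), array([315.7, 243.1])), (np.int32(168), array([339. , 252.4])), (np.int32(156), array([305.8, 264. ])), (np.int32(147), array([328.7, 272.7]))]
[208 207 209 208 207 198 158 111  96  95  95  95 103 156 165 158 144 138
 137 121  97  94  94  94  93  93  93  93 105 140 147 146 146 141 108  67
  49  49  60  99]
```

```bash
python3 -m inch '{"fingers":[20,20,20,20,20,20,20,20],"travel":[[0.5,0,0],[1,0,0],[1,0,0],[1,0,0],[1,0,0],[1,0,0],[1,0,0],[1,0,0]],"turn":[[0,0,0],[0,0,0],[0,0,0],[0,0,0],[0,0,0],[0,0,0],[0,0,0],[0,0,0]]}'
python3 -m inch '{"fingers":[20,20,20,20,20,20,20,20],"travel":[[1,0,0],[1,0,0],[1,0,0],[1,0,0],[1,0,0],[1,0,0],[1,0,0],[1,0,0]],"turn":[[0,0,0],[0,0,0],[0,0,0],[0,0,0],[0,0,0],[0,0,0],[0,0,0],[0,0,0]]}'
python3 -m inch '{"fingers":[20,20,20,20,20,20],"travel":[[1,0,0],[1,0,0],[1,0,0],[0.6,0,0],[0,0,0],[0,0,0]],"turn":[[0,0,0],[0,0,0],[0,0,0],[0,0,0],[0,0,0],[0,0,0]]}'
python3 - <<'E'
from h import *
wrist('w3'); s=monitor.get_state(); print(s['eef_pos'])
print(np.array(s['tcp_rot']).T@(np.array([469,276,67])-s['eef_pos'])/30)
E
```

```text
clock: 9.12
eef_pos: [485.1, -68.1, 275.7]
tcp_rot: [[-0.052, 0.999, -0.002], [0.999, 0.052, 0.001], [0.001, -0.002, -1.0]]
force: [-0.4, -0.4, -0.0]
grip_width: 30.8
grip_force: 59.5
clock: 10.12
eef_pos: [472.4, 171.0, 275.8]
tcp_rot: [[-0.052, 0.999, -0.002], [0.999, 0.052, -0.0], [0.0, -0.002, -1.0]]
force: [0.8, -0.2, -0.6]
grip_width: 31.1
grip_force: 59.5
clock: 10.88
eef_pos: [468.4, 276.7, 276.6]
tcp_rot: [[-0.051, 0.999, -0.0], [0.999, 0.051, -0.001], [-0.001, -0.001, -1.0]]
force: [0.8, -0.8, -0.3]
grip_width: 31.1
grip_force: 59.5
[468.52236063 276.5324274  276.72598175]
[-0.01508774  0.01699224  6.99086978]
```

View pics/w3.png

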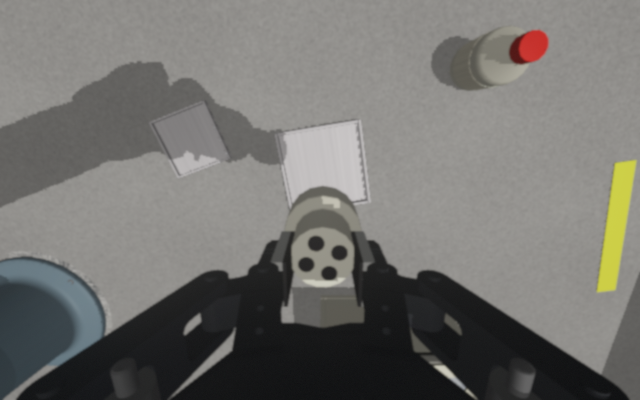

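The tray lies under the held adapter, with corners at about (277,132), (360,120) and (369,203). The bottle is well clear, so I'll lower it.

```bash
python3 -m inch '{"fingers":[20,20,20,20,20,20,20,20],"travel":[[0,0,1],[0,0,1],[0,0,1],[0,0,1],[0,0,1],[0,0,1],[0,0,0.7],[0,0,0.25]],"turn":[[0,0,0],[0,0,0],[0,0,0],[0,0,0],[0,0,0],[0,0,0],[0,0,0],[0,0,0]]}'
python3 -m inch '{"fingers":[20,20],"travel":[[0,0,0],[0,0,0]],"turn":[[0,0,0],[0,0,0]]}'
```

```text
clock: 11.92
eef_pos: [467.8, 276.1, 67.1]
tcp_rot: [[-0.05, 0.999, -0.002], [0.999, 0.05, -0.001], [-0.001, -0.002, -1.0]]
force: [-0.2, -1.1, -0.9]
grip_width: 31.1
grip_force: 59.6
clock: 12.18
eef_pos: [469.6, 277.6, 69.4]
tcp_rot: [[-0.051, 0.999, 0.002], [0.999, 0.051, 0.001], [0.001, 0.002, -1.0]]
force: [-0.2, 0.8, -0.4]
grip_width: 31.1
grip_force: 59.6
```

```bash
python3 -m inch '{"fingers":[20,20,20],"travel":[[0,0,0.06],[0,0,0],[0,0,0]],"turn":[[0,0,0],[0,0,0],[0,0,0]]}'
```

```text
clock: 12.55
eef_pos: [468.7, 277.5, 66.7]
tcp_rot: [[-0.051, 0.999, 0.0], [0.999, 0.051, 0.0], [0.0, 0.0, -1.0]]
force: [-0.6, 0.3, -1.4]
grip_width: 31.2
grip_force: 59.6
```

```bash
python3 -m inch '{"fingers":[20,20,20],"travel":[[0,0,0.07],[0,0,0],[0,0,0]],"turn":[[0,0,0],[0,0,0],[0,0,0]]}';  python3 -m inch '{"fingers":[20,20,20],"travel":[[0,0,0.05],[0,0,0],[0,0,0]],"turn":[[0,0,0],[0,0,0],[0,0,0]]}'
```

```text
clock: 12.92
eef_pos: [468.6, 277.4, 64.4]
tcp_rot: [[-0.051, 0.999, -0.0], [0.999, 0.051, 0.0], [0.0, -0.0, -1.0]]
force: [-0.8, 0.1, -1.2]
grip_width: 30.8
grip_force: 59.6
clock: 13.3
eef_pos: [468.6, 277.4, 62.9]
tcp_rot: [[-0.051, 0.999, -0.0], [0.999, 0.051, 0.0], [0.0, -0.0, -1.0]]
force: [-0.7, -0.3, -1.1]
grip_width: 30.9
grip_force: 59.6
```

```bash
python3 -m inch '{"fingers":[20,20,20],"travel":[[0,0,0.05],[0,0,0],[0,0,0]],"turn":[[0,0,0],[0,0,0],[0,0,0]]}'
```

```text
clock: 13.68
eef_pos: [468.9, 277.6, 62.0]
tcp_rot: [[-0.051, 0.999, 0.001], [0.999, 0.051, 0.0], [0.0, 0.001, -1.0]]
force: [-0.6, -0.6, 5.7]
grip_width: 31.3
grip_force: 60.1
```

Contact at 5.7 N, so I'll release, retreat and check.

```bash
python3 -m inch '{"fingers":[36,42,50,60,75,85,85,85],"travel":[[0,0,0],[0,0,0],[0,0,0],[0,0,0],[0,0,0],[0,0,0],[0,0,-0.3],[0,0,-0.8]],"turn":[[0,0,0],[0,0,0],[0,0,0],[0,0,0],[0,0,0],[0,0,0],[0,0,0],[0,0,0]]}'
python3 -m inch '{"fingers":[85,85,85,85,85,85,85],"travel":[[0,0,-1],[0,0,-1],[0,0,-1],[0,0,-1],[0,0,-1],[0,0,-0.4],[0,0,0]],"turn":[[0,0,0],[0,0,0],[0,0,0],[0,0,0],[0,0,0],[0,0,0],[0,0,0]]}'
python3 - <<'E'
from h import *
im=wrist('w4'); cv2.imwrite('pics/w4c.png',im['pixels'][60:320,150:500])
print(proj(im,[469,276,62])-[150,60],proj(im,[469,276,4])-[150,60])
E
```

```text
clock: 14.68
eef_pos: [467.6, 277.0, 94.1]
tcp_rot: [[-0.051, 0.999, -0.002], [0.999, 0.051, -0.001], [-0.001, -0.002, -1.0]]
force: [-0.2, 0.1, 0.2]
grip_width: 84.8
grip_force: 0.0
clock: 15.55
eef_pos: [469.1, 277.6, 257.1]
tcp_rot: [[-0.051, 0.999, 0.002], [0.999, 0.051, 0.001], [0.001, 0.002, -1.0]]
force: [0.0, -0.5, -0.8]
grip_width: 85.3
grip_force: 0.0
[172.04282196 119.61874677] [172.04436408 110.61630192]
```

View pics/w4c.png

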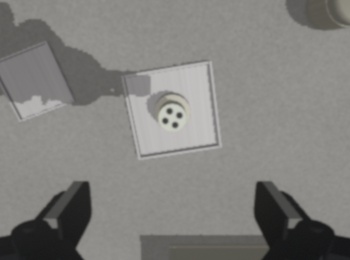

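The adapter stands upright in the middle of the tray, its top at (173,117) in the crop against a predicted (172,120). Next I'll move over the handle and look again.

```bash
python3 -m inch '{"fingers":[85,85,85,85,85,85,85,85],"travel":[[-1,0.54,0],[-1,0,0],[-1,0,0],[-1,0,0],[-1,0,0],[-1,0,0],[-1,0,0],[-1,0,0]],"turn":[[0,0,0],[0,0,0],[0,0,0],[0,0,0],[0,0,0],[0,0,0],[0,0,0],[0,0,0]]}'
python3 -m inch '{"fingers":[85,85,85,85,85],"travel":[[-1,0,0],[-1,0,0],[-0.31,0,0],[0,0,0],[0,0,0]],"turn":[[0,0,0],[0,0,0],[0,0,0],[0,0,0],[0,0,0]]}'
python3 - <<'E'
from h import *
im=wrist('w5'); print(proj(im,[501,-30.5,175]))
for x in(45,-45): print(proj(im,np.array([501,-30.5,175])+x*np.array([-.051,.999,0])))
E
```

```text
clock: 16.6
eef_pos: [496.1, 37.6, 254.6]
tcp_rot: [[-0.051, 0.999, -0.003], [0.999, 0.051, 0.0], [0.0, -0.003, -1.0]]
force: [-0.6, -0.6, -0.3]
grip_width: 85.1
grip_force: 0.0
clock: 17.23
eef_pos: [500.3, -29.8, 256.0]
tcp_rot: [[-0.052, 0.999, -0.001], [0.999, 0.052, 0.001], [0.001, -0.001, -1.0]]
force: [-0.8, -0.1, 0.2]
grip_width: 85.0
grip_force: 0.0
[323.32629987 209.74266371]
[323.48767845 152.32758955]
[323.18221897 261.00359182]
```

View pics/w5.png

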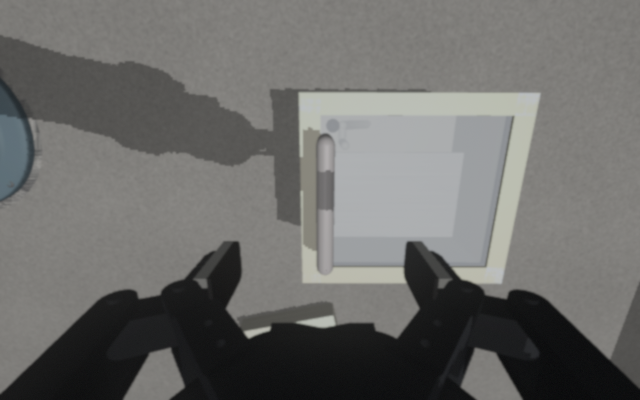

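The bar is at column 325, rows 135 to 275, with its middle within about 1 mm of the prediction. I'll descend and grip it.

```bash
python3 -m inch '{"fingers":[85,85,85,85,85],"travel":[[0,0.04,0.7],[0,0,0.8],[0,0,0.8],[0,0,0.45],[0,0,0]],"turn":[[0,0,0],[0,0,0],[0,0,0],[0,0,0],[0,0,0]]}'
python3 -m inch '{"fingers":[60,45,30,20,12,5,0,0],"travel":[[0,0,0],[0,0,0],[0,0,0],[0,0,0],[0,0,0],[0,0,0],[0,0,0],[0,0,0]],"turn":[[0,0,0],[0,0,0],[0,0,0],[0,0,0],[0,0,0],[0,0,0],[0,0,0],[0,0,0]]}'
python3 -m inch '{"fingers":[0,0,0,0],"travel":[[0,0,0],[0,0,0],[0,0,0],[0,0,0]],"turn":[[0,0,0],[0,0,0],[0,0,0],[0,0,0]]}'
```

```text
clock: 17.9
eef_pos: [501.1, -30.0, 173.2]
tcp_rot: [[-0.052, 0.999, -0.002], [0.999, 0.052, 0.001], [0.001, -0.002, -1.0]]
force: [0.4, -0.8, 0.5]
grip_width: 84.9
grip_force: 0.0
clock: 18.9
eef_pos: [502.2, -30.6, 174.2]
tcp_rot: [[-0.051, 0.999, 0.001], [0.999, 0.051, -0.0], [-0.0, 0.001, -1.0]]
force: [0.9, 0.9, 3.8]
grip_width: 12.0
grip_force: 58.4
clock: 19.4
eef_pos: [502.2, -30.6, 174.2]
tcp_rot: [[-0.051, 0.999, 0.001], [0.999, 0.051, -0.0], [-0.0, 0.001, -1.0]]
force: [0.3, 0.9, 5.3]
grip_width: 12.0
grip_force: 58.5
```

```bash
python3 -m inch '{"fingers":[0,0,0,0],"travel":[[0,0.018,-0.06],[0,0.018,-0.06],[0,0.018,-0.06],[0,0,0]],"turn":[[0.072,0,0],[0.072,0,0],[0.072,0,0],[0,0,0]]}'
```

```text
clock: 19.9
eef_pos: [503.1, -30.5, 177.1]
tcp_rot: [[-0.051, 0.998, -0.034], [0.999, 0.051, -0.001], [0.001, -0.034, -0.999]]
force: [5.6, -1.7, -14.1]
grip_width: 11.8
grip_force: 58.9
```

```bash
python3 -m inch '{"fingers":[0,0,0],"travel":[[0,0.018,-0.06],[0,0.018,-0.06],[0,0,0]],"turn":[[0.072,0,0],[0.072,0,0],[0,0,0]]}'
```

```text
clock: 20.27
eef_pos: [504.4, -30.5, 181.2]
tcp_rot: [[-0.051, 0.997, -0.053], [0.999, 0.051, -0.002], [0.0, -0.053, -0.999]]
force: [4.6, -0.2, -10.7]
grip_width: 12.0
grip_force: 59.4
```

```bash
python3 -m inch '{"fingers":[0,0,0,0,0,0],"travel":[[0,0.018,-0.06],[0,0.018,-0.06],[0,0.018,-0.06],[0,0.027,-0.09],[0,0.036,-0.119],[0,0,0]],"turn":[[0.072,0,0],[0.072,0,0],[0.072,0,0],[0.108,0,0],[0.143,0,0],[0,0,0]]}'
```

```text
clock: 21.02
eef_pos: [509.4, -30.2, 194.3]
tcp_rot: [[-0.051, 0.992, -0.115], [0.999, 0.051, -0.006], [0.0, -0.115, -0.993]]
force: [3.6, -0.4, -4.2]
grip_width: 11.8
grip_force: 60.0
```

```bash
python3 -m inch '{"fingers":[0,0,0,0,0,0],"travel":[[0,0.036,-0.119],[0,0.036,-0.119],[0,0.036,-0.119],[0,0.036,-0.119],[0,0,0],[0,0,0]],"turn":[[0.143,0,0],[0.143,0,0],[0.143,0,0],[0.143,0,0],[0,0,0],[0,0,0]]}'
```

```text
clock: 21.78
eef_pos: [515.7, -29.9, 207.5]
tcp_rot: [[-0.051, 0.98, -0.193], [0.999, 0.05, -0.01], [-0.0, -0.193, -0.981]]
force: [6.1, -0.2, -7.3]
grip_width: 12.2
grip_force: 60.0
```

```bash
python3 -m inch '{"fingers":[0,0,0,0,0,0],"travel":[[0,0.036,-0.119],[0,0.036,-0.119],[0,0.03,-0.09],[0,0,0],[0,0,0],[0,0,0]],"turn":[[0.143,0,0],[0.143,0,0],[0.108,0,0],[0,0,0],[0,0,0],[0,0,0]]}'
python3 - <<'E'
from h import *
a=viewer.get_image('scene'); b=viewer.get_image('top')
A=cv2.resize(a['pixels'][130:290,200:440],(480,320)); B=cv2.resize(b['pixels'][130:290,180:340],(320,320))
cv2.imwrite('pics/f.png',np.hstack([A,B]))
for phi in(0,.2,.25,.3):
    u=np.array([.9987,.0511]); v=np.array([-.0511,.9987]); hb=np.array([579.3,-26.1])+100*u
    x,z=-178*np.cos(phi)+54*np.sin(phi),178*np.sin(phi)+54*np.cos(phi)
    x2,z2=-200*np.cos(phi)+13*np.sin(phi),200*np.sin(phi)+13*np.cos(phi)
    P=lambda x,y,z:np.append(hb+x*u+y*v,121+z)
    print(phi,P(x,0,z).round(1),[((proj(a,P(x2,y,z2))-[200,130])*2).round() for y in(90,-90)])
E
```

```text
clock: 22.52
eef_pos: [520.8, -29.7, 216.6]
tcp_rot: [[-0.051, 0.968, -0.246], [0.999, 0.05, -0.013], [-0.0, -0.246, -0.969]]
force: [5.5, -1.4, -7.0]
grip_width: 12.2
grip_force: 60.3
0 [501.4 -30.1 175. ] [array([276., 146.]), array([196.,  90.])]
0.2 [515.7 -29.4 209.3] [array([274., 135.]), array([193.,  78.])]
0.25 [520.3 -29.1 217.4] [array([273., 132.]), array([191.,  75.])]
0.3 [525.3 -28.9 225.2] [array([272., 130.]), array([190.,  73.])]
```

View pics/f.png

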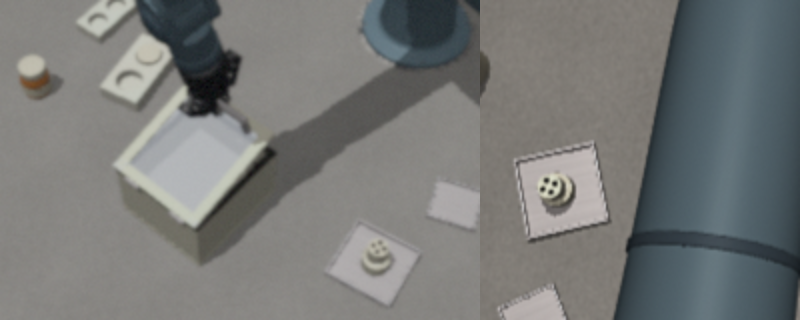

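The lid is ajar at about 0.25 rad. The gripper is at (520.8, 216.6) against a model value of (520.3, 217.4), and the lid's front corner is near (272,134). The adapter stands in the tray at (376,255), and the plug, jar and mould are undisturbed.

```bash
python3 -c "
from plant import job; print(job.finish_job())"
```

```text
the job is handed in; nothing more can be done
None
```

The job is handed in: the adapter stands upright and released in the steel tray, the plug is still in its cavity, and the gripper holds the handle with the lid ajar at about 0.25 rad (front edge up about 5 cm); I never touched the bottle or the jar.

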